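# Lay out a dissection kit in order of use

### The job

Complete the kit tray so that, counted from its blue end, the black forceps, the green probe (already in the middle) and the orange spatula each lie flat in their own pair of notches, in that order. The spatula is sunk in the white stand: press the yellow pad fully down so that its handle tips up and can be gripped, put the spatula down flat on the dark mat and let go of it, then take it up afresh and lay it in the tray, where there is room for fingers only at its middle. Lay the forceps in too, leave the probe in its place, and do not disturb the pen, jar, beaker and tube rack.

Things in the scene. Friction and masses are not known exactly. Their poses are not given: they have to be found in the camera images.
- tray: Aluminium tray, fixed, 194 (x) by 190 (y) mm, walls 4 mm thick and 26 mm high, origin centre of underside. Two white combs, tops 32 mm above the bench, run across it along y at x = -50 and +50 mm, each 12 mm thick and with three notches. A blue bar tops the -y wall (to 36 mm high): the blue end
- slot_first (a point): Place for the forceps: point midway between the combs at notch-floor height, 18 mm above the bench, in the notch pair nearest the blue end (tray y = -55 mm); x along the notches. Notches are 20 mm wide, 28 mm at the mouth. Instruments bridge both combs; between the combs (88 mm) fingers have room down to the tray floor, 4 mm above the bench
- slot_second (a point): The same for the middle notch pair, where the probe lies (tray y = 0)
- slot_third (a point): The same for the notch pair farthest from the blue end. Place for the spatula (tray y = +55 mm)
- stand: White tip-up stand, fixed, 63 mm high; origin centre of its underside below the rocker's hinge. Two cheeks along x (from x = -70 to +95 mm), 18 mm clear between them, 39 mm over their outsides, their tops flush with the spatula's top; a rocker lies between them. The yellow pad sticks out at the -x end with nothing beneath it
- rocker (a joint): Angle of the rocker, 0 = level (start), 0.38 = fully tipped (stop). The hinge axis is the stand's y, 52 mm above the bench at the stand's origin; pressing the pad down tips the +x end up. The hinge is stiff: it needs about 1 to 2 N on the pad and stays where it is left
- rocker_pad (a point): Centre of the pressing place on top of the yellow pad (pad 50 x 36 mm), 105 mm to -x of the hinge, 54 mm above the bench when level, about 15 mm when fully tipped
- spatula: Spatula, 160 mm long, 45 g; origin at the middle of its length on its underside, x towards the handle end, z up. Orange handle 10 mm wide and 9 mm high from x = -5 to +80 mm, then a steel shank 6 mm wide, 5 mm high, and a steel blade 14 mm wide, 4 mm thick from x = -45 to -80 mm. It starts between the cheeks of the stand, lying on the rocker, blade end against a low stop near the pad, its origin 10 mm to +x of the hinge
- spatula_grip (a point): Point inside the orange handle, 60 mm from the spatula's origin towards the handle end and 4.5 mm above its underside; stands clear of the cheeks once tipped
- forceps: Black forceps lying on the bench, rigid, 144 mm long, 9 mm high, 15 mm wide at the middle, 7 mm at the tips; origin at the middle on the underside, x towards the closed back end
- probe: Probe with a square green handle 9 x 9 x 140 mm and a steel needle, lying in the middle notches; origin on the underside, x along it. Leave it there
- mat_top (a point): Centre of the top face of the fixed dark rubber mat, 200 (x) by 100 (y) mm, 3 mm thick
- pen: Blue pen with a white cap, 135 mm long, 12 mm thick, on the bench beside the forceps; leave alone. Origin near the middle on its underside, x towards the cap
- bottle: Glass jar with blue cap, 70 mm across, 120 mm high; origin centre of its underside; leave alone
- beaker: Glass beaker, 64 mm across, 85 mm high; origin centre of its underside; leave alone
- tuberack: Blue tube rack, 90 x 130 x 45 mm; origin centre of its underside; leave alone
There are look-alikes about, which are no part of the job. Several things look just like the part that bears mat_top: the one meant starts farthest to the robot's left.

How it is judged:
On the way, in this order (a step that is already met when the one before it is completed fails the run):
1. the yellow pad is pressed down: the rocker is tipped past 0.30 rad with the spatula still in the stand (value of joint rocker above 0.3 rad and horizontal distance between spatula and stand below 0.03 m), for 0.1 s.
2. the spatula lies flat and still on the mat, let go (its origin over the mat) (x of spatula in the frame of mat_top between -0.09 and 0.09 m and y of spatula in the frame of mat_top between -0.05 and 0.05 m and z of spatula in the frame of mat_top between -0.004 and 0.006 m and angle between spatula's own z axis and vertical below 0.1 rad and linear speed of spatula below 0.03 m/s and contact force between spatula and the fingers below 0.05 N), for 0.15 s.
At the end, for the whole second after the job is handed in: Forceps in the notch pair next to the blue end, probe in the middle, spatula in the last: each origin within 25 mm along and 10 mm across of its slot point and -4 to +6 mm in height, within 0.15 rad of the notches' line, level within 0.12 rad, at rest (under 0.02 m/s) (x of forceps in the frame of slot_first between -0.025 and 0.025 m and y of forceps in the frame of slot_first between -0.01 and 0.01 m and z of forceps in the frame of slot_first between -0.004 and 0.006 m and angle between the x axis of forceps and the x axis of slot_first, either way round below 0.15 rad and angle between each of forceps, probe, spatula's own z axis and vertical below 0.12 rad and linear speed of each of forceps, probe, spatula below 0.02 m/s and x of probe in the frame of slot_second between -0.025 and 0.025 m and y of probe in the frame of slot_second between -0.01 and 0.01 m and z of probe in the frame of slot_second between -0.004 and 0.006 m and angle between the x axis of probe and the x axis of slot_second, either way round below 0.15 rad and x of spatula in the frame of slot_third between -0.025 and 0.025 m and y of spatula in the frame of slot_third between -0.01 and 0.01 m and z of spatula in the frame of slot_third between -0.004 and 0.006 m and angle between the x axis of spatula and the x axis of slot_third, either way round below 0.15 rad); the robot touches nothing.
It fails at once if the probe is shifted more than 15 mm (distance of probe from where it was at the start of the episode above 0.015 m).
It fails at once if the pen is shifted more than 25 mm (distance of pen from where it was at the start of the episode above 0.025 m).
It fails at once if the jar is shifted more than 25 mm (distance of bottle from where it was at the start of the episode above 0.025 m).
It fails at once if the beaker is shifted more than 25 mm (distance of beaker from where it was at the start of the episode above 0.025 m).
It fails at once if the tube rack is shifted more than 25 mm (distance of tuberack from where it was at the start of the episode above 0.025 m).
It also fails if it takes over 64 s, if anything falls off the work surface, if the arm or the gripper's body presses on something with over 40 N, if the wrist force passes 120 N, or if a joint passes its speed limit or range.

### The arm

A 7-joint arm with a two-finger parallel gripper is mounted at the origin on the work surface. World frame = base frame: x ahead of the robot, y to its left, z up, the work surface at z = 0. Lengths are in m, angles in rad, forces in N, time in s.
With the tool pointing down it reaches from about 0.4 to 0.9 m from the base axis. Payload 5.6 kg.
Tool frame: the origin (TCP) lies between the finger pads; the fingertips stand 14 mm ahead of it and the grasp point (between the pads) lies 5 mm behind it; z points along the fingers, y is the line along which they close (so a half turn about z gives the same grasp; the last joint's range is limited). The gripper opens to 92 mm and grips with 3 to 60 N. Pads are 20 mm wide; open, the fingers measure 128 mm over their backs; the gripper's body (75 mm by 189 mm) begins 69 mm behind the grasp point.
Start: joints at [-1.376, 0.468, -0.012, 1.603, 0.006, 1.071, -0.056], TCP at [0.153, 0.632, 0.229] pointing down, gripper open.
Joint ranges: [-2.53, 2.53], [-0.31, 2.02], [-1.57, 1.55], [0.28, 2.44], [-1.29, 4.43], [0.15, 1.84], [-2.92, 2.92]. Speed limits (rad/s): [2.57, 2.57, 3.14, 3.14, 3.14, 3.14, 3.14].

### API

Orientations are given as a unit quaternion [x, y, z, w].
In Python, from bench import monitor, grab_frame, job, nets gives the robot as it stands.
- The arm moves only by the tool servo_tool, never from a script. Its argument "steps" is text: rows parted by semicolons, each of 7 numbers parted by spaces: the turn, a rotation vector about the tool's x, y, z in degrees, then the shift along the tool's x, y, z in cm, then the opening, from -1 (shut) to 1 (fully open). A call has 1 to 12 rows; each row shifts and turns the commanded pose from where the row before left it, along the tool's axes as they then stand; what a row does not reach is not made up. A row lasts 1/10 s, in which the tool goes at most 50 mm and 8.59 degrees, less where a joint would pass 70% of its speed; a pose out of reach is approached as far as the arm can. A call with a gripper value outside its range is refused whole. The fingers move at their own pace and stop on an object; "newtons" is the grip in N (left out, the last holds). Time passes only in rows, so rows that do not move let the fingers close. It gives the time, the measured TCP pose, the force, the opening and the grip force at its end, in the units of the state.
- monitor.get_obs(): the state, without advancing time (a new reading comes with each control period).
- grab_frame(name): name is "side" or "top" or "wrist"; returns a dict with "frame" (400x640x3 uint8, red, green, blue), "mtx" (3x3 intrinsics, pixels), "R" (3x3) and "t" (3): a world point X has camera coordinates R X + t. Camera axes: x right, y down, z forward; pixel columns grow to the right and rows downward; lengths in m; the calibration is good to about 2 mm. The wrist camera is an equidistant fisheye: a pixel r from the principal point sees the ray r / f radians off the axis. A picture is of the moment at which its call begins. There is no depth.
- job.sign_off(): hands the job in; it is judged then, once.
Trained networks look in the newest picture that a camera, given by its name, has taken for a name from the list of things; names that differ only in an ending like _2 or _b are one class to them, and where a whole thing is asked for, a point or a joint stands for the part that bears it (a point fixed in the world has none). Each returns a list of dicts, best first, with "p" (0 to 1); they miss things now and then, are a little off and sometimes report something else, mostly with a low value. They report only what shows in the picture. A call takes as long as a camera call. They do not tell look-alikes from the thing itself.
- nets.outline_of(camera, name): "mask" (400x640 bool, what is visible of it) and "rect" ([left, top, width, height] in pixels, round what is visible of it).
The state is a dict: "t": time; "joint_positions": joint angles; "qvel": joint speeds; "joint_efforts": joint torques, N m; "ee_pos": TCP position; "tool_rot": TCP orientation; "wrist_force": force on the tool from outside, world axes, zero at the start; "ft_torque": the same for the moment, N m; "gripper_width": finger opening in m; "gripper_force": force on a finger pad.
Only numpy, scipy, OpenCV 4.12 (cv2) and the standard library are available. Lean on these libraries where they do the work, as an engineer would, in place of code of your own. Each camera call takes 0.05 s, during which the arm holds its last target. There are 200 camera calls.

## Working session

There is one attempt and no reset: what is moved stays moved. The work goes in short steps, Python scripts to look and compute and a tool call to move; the robot and the scene stay as the last step left them, time stands still between calls to the robot, and variables do not carry over. Pictures are saved under pics/ and viewed, at most 10 in all, crops included, and the job is handed in when it is done.

Besides the shell and the picture viewer there is one more tool, called after "Request:" by a JSON object that holds its "fn" and its "kwargs", one argument or row to a line. servo_tool: Moves the arm, as the interface text tells. Its arguments: {"type":"object","properties":{"steps":{"type":"string"},"newtons":{"type":"number"}},"required":["steps"]}

```bash
mkdir -p pics; cat > h.py <<'E'
import numpy as np, cv2
from bench import monitor, grab_frame, job, nets
from scipy.spatial.transform import Rotation as Ro
def ray(c,u,v,wrist=False):
    K=c["mtx"];R=np.array(c["R"]);t=np.array(c["t"])
    a=np.array([(u-K[0][2])/K[0][0],(v-K[1][2])/K[1][1]])
    if wrist:
        th=np.hypot(*a); d=np.array([*(a/max(th,1e-9)*np.sin(th)),np.cos(th)])
    else: d=np.array([*a,1.])
    return -R.T@t, R.T@d
def at(c,u,v,z,wrist=False):
    o,d=ray(c,u,v,wrist); return o+d*(z-o[2])/d[2]
def save(c,n,crop=None,s=1):
    f=c["frame"][:,:,::-1]
    if crop: x,y,w,h=crop; f=f[y:y+h,x:x+w]
    cv2.imwrite("pics/"+n,cv2.resize(f,None,fx=s,fy=s,interpolation=cv2.INTER_CUBIC))
def axis(m):
    ys,xs=np.nonzero(m); (c,s,a)=cv2.minAreaRect(np.c_[xs,ys].astype(np.float32)); 
    return cv2.boxPoints((c,s,a)), c
def found(cam,c,name,z,k=3,wrist=False):
    for r in nets.outline_of(cam,name)[:k]:
        b,cc=axis(r["mask"])
        print(name,round(r["p"],2),np.array(r["rect"]).round(),"C",at(c,*cc,z,wrist).round(3)[:2],"box",[at(c,*p,z,wrist).round(3)[:2].tolist() for p in b])
E
python3 - <<'E'
from h import *
c=grab_frame("top"); save(c,"top0.png",s=1.25)
print(c["mtx"],c["R"],c["t"])
for n,z in [("tray",.026),("stand",.063),("rocker_pad",.054),("spatula",.063),("forceps",.009),("probe",.027),("mat_top",.003),("pen",.012),("bottle",.12),("beaker",.085),("tuberack",.045)]:
    found("top",c,n,z)
s=grab_frame("side"); save(s,"side0.png",s=1.25)
print(monitor.get_obs())
E
```

```text
[[417.16996205   0.         319.46362037]
 [  0.         417.16996205 195.39889473]
 [  0.           0.           1.        ]] [[-0.00168586 -0.99984363 -0.01760346]
 [-0.99611787  0.0032284  -0.08797022]
 [ 0.0880133   0.01738682 -0.99596755]] [-0.01299388  0.50809567  0.98296005]
tray 0.74 [149. 132.  90.  88.] C [0.555 0.288] box [[0.644, 0.401], [0.665, 0.203], [0.468, 0.178], [0.447, 0.372]]
stand 0.74 [364. 138.  34.  94.] C [ 0.532 -0.156] box [[0.427, -0.108], [0.649, -0.147], [0.639, -0.205], [0.417, -0.165]]
rocker_pad 0.66 [366. 176.  22.  61.] C [ 0.483 -0.152] box [[0.424, -0.123], [0.548, -0.145], [0.542, -0.181], [0.419, -0.158]]
rocker_pad 0.6 [434.  82.  42.  44.] C [ 0.724 -0.333] box [[0.71, -0.27], [0.789, -0.35], [0.739, -0.396], [0.66, -0.316]]
spatula 0.55 [377. 138.  18.  69.] C [ 0.553 -0.167] box [[0.478, -0.142], [0.633, -0.175], [0.629, -0.192], [0.475, -0.159]]
forceps 0.55 [478. 171.  14.  51.] C [ 0.506 -0.416] box [[0.572, -0.396], [0.575, -0.411], [0.44, -0.436], [0.437, -0.422]]
probe 0.78 [187. 144.  11.  59.] C [0.562 0.291] box [[0.631, 0.307], [0
[... 1304 characters left out ...]
ons': array([-1.37600395,  0.46746632, -0.01158068,  1.60270674,  0.0060121 ,
        1.07137719, -0.05631039]), 'qvel': array([-0.00018848, -0.00034864,  0.000995  ,  0.00079163,  0.00109461,
       -0.00118528,  0.0022282 ]), 'joint_efforts': array([-2.54543666e-04, -5.20208681e+01, -1.21019786e-02, -2.43980473e+01,
       -5.66635374e-02,  1.16076009e-02,  1.98872010e-05]), 'ee_pos': array([0.15317189, 0.6317086 , 0.22861143]), 'tool_rot': array([1.18662510e-01, 9.92934644e-01, 3.64628176e-05, 3.21130553e-05]), 'wrist_force': array([ 0.54807367, -0.37231856, -0.55640551]), 'ft_torque': array([0.01030933, 0.01642462, 0.00842196]), 'gripper_force': 0.0, 'gripper_width': 0.09215116507049759}
```

View pics/top0.png

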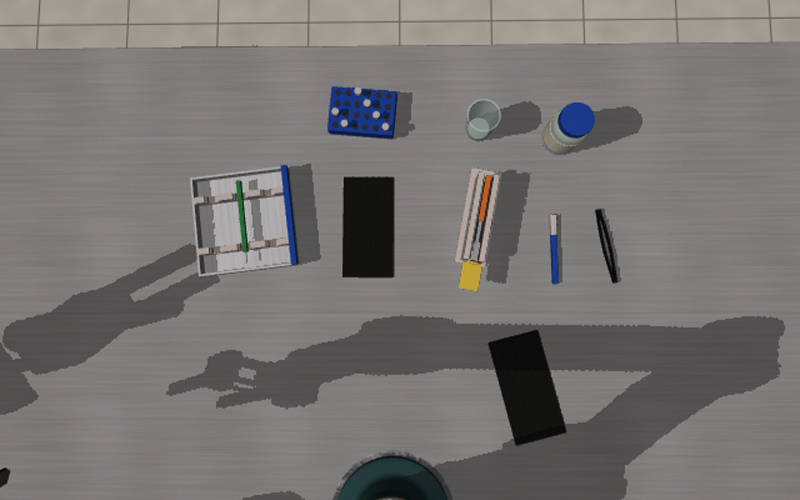

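View pics/side0.png

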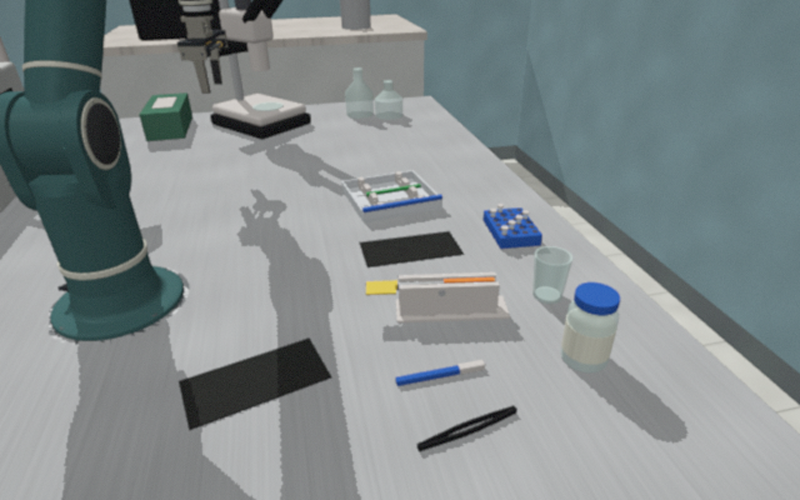

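The scene is clear: the tray is at the left (blue end to the right), the left mat is at y≈0.05, and the stand is at about (0.54,-0.165) with yaw ≈-12°. The pen and forceps are at the right. I'll head over the tray first and check it with the wrist camera on the way.

Request:
{"fn": "servo_tool", "kwargs": {
  "steps": "0 0 0 -4.2 -2.6 0 0;0 0 0 -4.2 -2.6 0 0;0 0 0 -4.2 -2.6 0 0;0 0 0 -4.2 -2.6 0 0;0 0 0 -4.2 -2.6 0 0;0 0 0 -4.2 -2.6 0 0;0 0 0 -4.2 -2.6 0 0;0 0 0 -4.2 -2.6 0 0;0 0 0 -4.2 -2.6 0 0;0 0 0 -4.2 -2.6 0 0;0 0 0 0 0 0 0",
  "newtons": 30
}}

```text
t: 1.75
ee_pos: [0.5054, 0.2729, 0.229]
tool_rot: [0.124, 0.992, -0.001, 0.002]
wrist_force: [0.6, -1.0, 0.1]
gripper_width: 0.0458
gripper_force: 0.0
```

```bash
cat >> h.py <<'E'
def psi():
    o=monitor.get_obs(); R=Ro.from_quat(o["tool_rot"]).as_matrix(); return np.degrees(np.arctan2(-R[1,0],-R[0,0])),R,np.array(o["ee_pos"])
def go(p,deg=None):
    "tool-frame move in cm (after yawing to deg, tool down)"
    a,R,e=psi(); d=np.array(p)-e
    if deg is not None:
        print("now",e.round(4),"psi %.1f"%a,"z turn %.1f"%(a-deg)); a=deg
    c,s=np.cos(np.radians(a)),np.sin(np.radians(a))
    print("shift cm",np.round([-100*(c*d[0]+s*d[1]),100*(-s*d[0]+c*d[1]),-100*d[2]],2))
E
python3 - <<'E'
from h import *
c=grab_frame("wrist"); save(c,"w1.png",s=1.25)
print(c["mtx"])
for n,z in [("tray",.026),("probe",.027),("stand",.063),("mat_top",.003),("spatula",.063)]: found("wrist",c,n,z,2,True)
go([.443,-.143,.12],-12)
E
```

```text
[[309.70691629   0.         315.95598221]
 [  0.         309.70691629 199.8142262 ]
 [  0.           0.           1.        ]]
tray 0.59 [236. 113. 193. 191.] C [0.549 0.287] box [[0.467, 0.179], [0.446, 0.373], [0.642, 0.411], [0.676, 0.184]]
probe 0.71 [322. 156.  30.  92.] C [0.539 0.291] box [[0.483, 0.278], [0.481, 0.289], [0.602, 0.306], [0.604, 0.294]]
stand 0.97 [ 37. 202.  54.  78.] C [ 0.484 -0.11 ] box [[0.419, -0.162], [0.429, -0.049], [0.545, -0.069], [0.551, -0.194]]
mat_top 0.65 [125. 169.  95. 111.] C [0.532 0.052] box [[0.446, -0.002], [0.444, 0.1], [0.619, 0.099], [0.638, -0.014]]
mat_top 0.53 [ 40. 202.  49.  80.] C [ 0.494 -0.184] box [[0.419, -0.248], [0.429, -0.117], [0.564, -0.135], [0.573, -0.278]]
now [0.4989 0.2817 0.2286] psi -13.5 z turn -1.5
shift cm [ -3.36 -42.7   10.86]
```

View pics/w1.png

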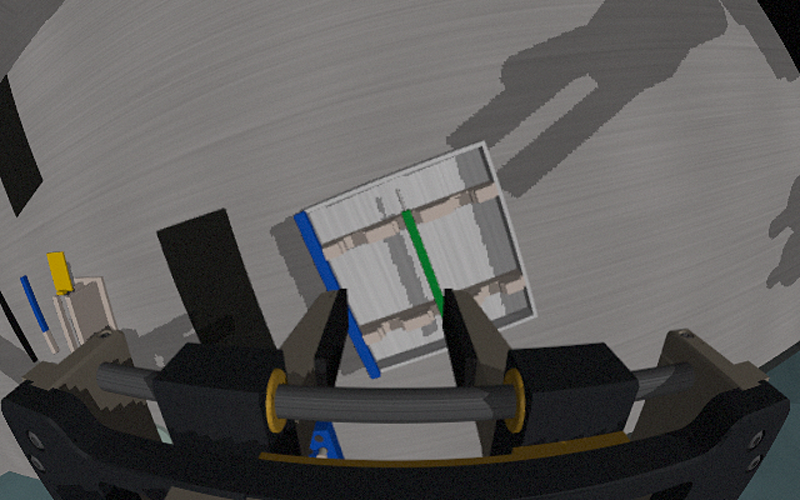

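The wrist view shows the tray with its blue bar at the left (about 340,300), the probe in the middle, and the mat, stand and yellow pad (60,270) further left. Next is the pad.

Request:
{"fn": "servo_tool", "kwargs": {
  "steps": "0 0 -1.5 -0.35 -4.7 0.5 -1;0 0 0 -0.35 -4.7 0.5 -1;0 0 0 -0.35 -4.7 0.5 -1;0 0 0 -0.35 -4.7 0.5 -1;0 0 0 -0.35 -4.7 0.5 -1;0 0 0 -0.35 -4.7 0.5 -1;0 0 0 -0.35 -4.7 0.5 -1;0 0 0 -0.35 -4.7 0.5 -1;0 0 0 -0.35 -4.7 0.5 -1;0 0 0 -0.2 -0.4 1 -1;0 0 0 0 0 0 -1;0 0 0 0 0 0 -1"
}}

```text
t: 3.25
ee_pos: [0.4422, -0.1423, 0.1735]
tool_rot: [0.104, 0.995, 0.0, -0.0]
wrist_force: [-0.6, -0.0, 0.3]
gripper_width: 0.0003
gripper_force: 0.0
```

```bash
python3 - <<'E'
from h import *
c=grab_frame("wrist"); save(c,"w2.png",s=1.25)
for n,z in [("stand",.063),("rocker_pad",.054),("spatula",.063)]: found("wrist",c,n,z,2,True)
go([.443,-.143,.07],-12)
E
```

```text
stand 0.9 [287. 179.  54. 183.] C [ 0.51  -0.157] box [[0.415, -0.161], [0.425, -0.115], [0.644, -0.154], [0.631, -0.216]]
rocker_pad 0.64 [293. 174.  40.  57.] C [ 0.447 -0.146] box [[0.418, -0.159], [0.426, -0.122], [0.477, -0.132], [0.469, -0.171]]
spatula 0.53 [313. 340.   9.  20.] C [ 0.616 -0.177] box [[0.599, -0.179], [0.601, -0.168], [0.635, -0.175], [0.633, -0.187]]
now [ 0.4425 -0.1427  0.1739] psi -12.0 z turn 0.0
shift cm [-5.000e-02 -1.000e-02  1.039e+01]
```

View pics/w2.png

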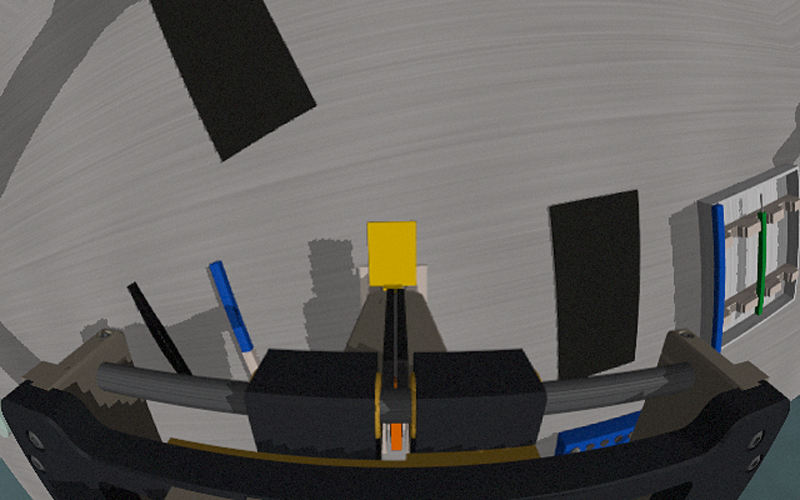

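The yellow pad (392,255) lies straight under the closed fingers and is aligned with the stand, so I'll press it.

Request:
{"fn": "servo_tool", "kwargs": {
  "steps": "0 0 0 0 0 4.5 -1;0 0 0 0 0 4.5 -1;0 0 0 0 0 1.2 -1;0 0 0 0 0 0.6 -1;0 0 0 0 0 0.6 -1;0 0 0 0 0 0.6 -1;0 0 0 0 0 0.6 -1;0 0 0 0 0 0.6 -1;0 0 0 0 0 0.6 -1;0 0 0 0 0 0.4 -1;0 0 0 0 0 0.3 -1;0 0 0 0 0 0 -1"
}}

```text
t: 4.65
ee_pos: [0.4422, -0.1444, 0.0294]
tool_rot: [0.106, 0.994, 0.0, 0.0]
wrist_force: [-2.9, 1.2, 16.3]
gripper_width: 0.0009
gripper_force: 8.0
```

Request:
{"fn": "servo_tool", "kwargs": {
  "steps": "0 0 0 0 0 0.2 -1;0 0 0 0 0 0 -1"
}}

```text
t: 4.85
ee_pos: [0.4424, -0.1445, 0.0287]
tool_rot: [0.106, 0.994, 0.001, 0.001]
wrist_force: [-7.3, 2.2, 32.0]
gripper_width: 0.0004
gripper_force: 16.1
```

```bash
python3 - <<'E'
from h import *
c=grab_frame("side"); save(c,"s2.png",(260,180,200,120),3)
E
```

```text
(no output)
```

View pics/s2.png

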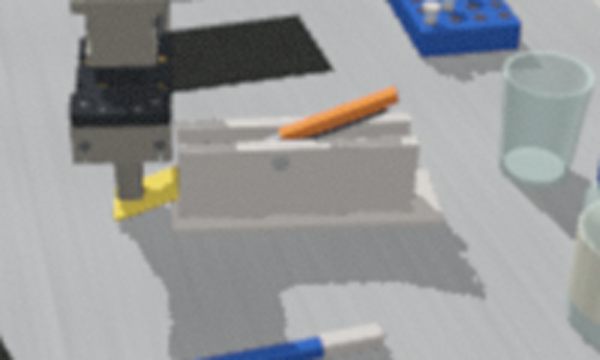

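The side view shows the rocker fully tipped, with the orange handle standing clear at upper right (about 340,115 in the crop). I'll lift, move over the handle and tilt to match it.

Request:
{"fn": "servo_tool", "kwargs": {
  "steps": "0 0 0 0 0 -3 -1;0 0 0 0 0 -4.5 -1;0 0 0 0 0 -4.5 0;0 0 0 -4 0 0 0;0 0 0 -4 0 0 0;0 0 0 -4 0 0 0;0 0 0 -3.2 0 0 0;0 -7.3 0 0 0 0 0;0 -7.3 0 0 0 0 0;0 -7.2 0 0 0 0 0;0 0 0 0 0 0 0;0 0 0 0 0 0 0"
}}

```text
t: 6.1
ee_pos: [0.5903, -0.1763, 0.1467]
tool_rot: [0.104, 0.977, -0.02, 0.187]
wrist_force: [-0.5, 0.2, 1.4]
gripper_width: 0.0458
gripper_force: 0.0
```

```bash
python3 - <<'E'
from h import *
c=grab_frame("wrist"); save(c,"w3.png",s=1.25)
t=grab_frame("top"); s=grab_frame("side")
found("top",t,"spatula",.075,2); 
for r in nets.outline_of("side","spatula")[:2]: print(r["p"],r["rect"])
# handle by colour in side & top & wrist
for n,f in (("top",t),("side",s),("wrist",c)):
    hsv=cv2.cvtColor(f["frame"],cv2.COLOR_RGB2HSV); m=((hsv[...,0]<16)&(hsv[...,0]>5)&(hsv[...,1]>180)&(hsv[...,2]>120))
    ys,xs=np.nonzero(m); print(n,m.sum(), [xs.min(),xs.max(),ys.min(),ys.max()] if m.any() else None, axis(m)[0].round(1).tolist() if m.any() else None)
a,R,e=psi(); print(a,e,R.round(3))
np.savez("f.npz",**{k+q:np.array(v[q]) for k,v in (("t",t),("s",s),("w",c)) for q in ("mtx","R","t")})
E
```

```text
0.73 [354.3, 211.1, 35.7, 12.9]
top 8 [np.int64(390), np.int64(393), np.int64(142), np.int64(143)] [[390.0, 142.0], [393.0, 142.0], [393.0, 143.0], [390.0, 143.0]]
side 67 [np.int64(355), np.int64(390), np.int64(212), np.int64(225)] [[354.70001220703125, 224.10000610351562], [390.0, 211.89999389648438], [390.8999938964844, 214.5], [355.6000061035156, 226.60000610351562]]
wrist 1529 [np.int64(312), np.int64(327), np.int64(120), np.int64(233)] [[311.70001220703125, 120.0], [325.6000061035156, 119.69999694824219], [328.29998779296875, 232.89999389648438], [314.3999938964844, 233.3000030517578]]
-12.093797365980068 [ 0.59176998 -0.17636125  0.14700103] [[-0.908  0.21   0.363]
 [ 0.194  0.978 -0.078]
 [-0.372 -0.    -0.928]]
```

View pics/w3.png

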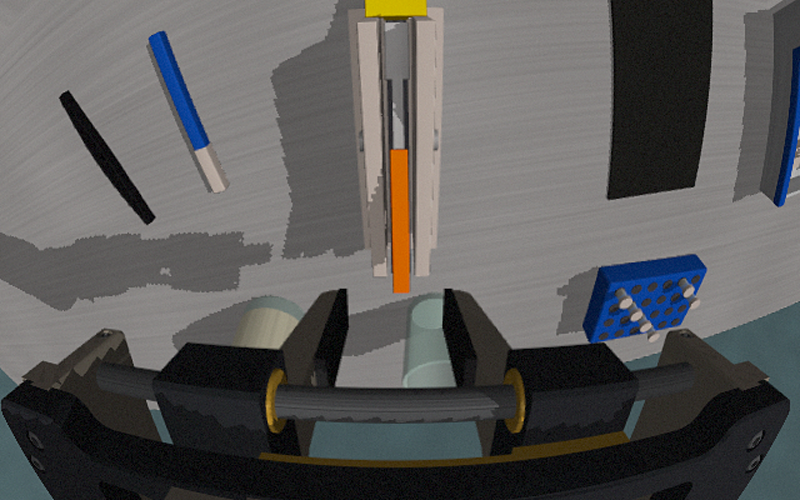

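The handle lies centred between the fingers, from (400,150) to its end at (401,292). I'll get its end in world coordinates.

```bash
python3 - <<'E'
from h import *
f=np.load("f.npz"); c={q:f["w"+q] for q in ("mtx","R","t")}
E_=at(c,321.3,233,.0956,True); B=at(c,318.6,120,.0956-.085*.371,True)
print(E_,B,np.linalg.norm(E_-B),np.degrees(np.arctan2(*(E_-B)[[1,0]])))
a,R,e=psi(); u=-R[:,0]  # handle dir approx
d=(E_-B)/np.linalg.norm(E_-B); n=-R[:,2]
g=E_-.014*d-.0045*n; tcp=g+.0105*n
print("tcp",tcp,"shift",(R.T@(tcp-e)*100).round(2))
E
```

```text
[ 0.62227789 -0.1783541   0.0956    ] [ 0.54672226 -0.16435096  0.064065  ] 0.0830614058779607 -10.499803216555364
tcp [ 0.60736222 -0.17552464  0.0958547 ] shift [0.5  0.41 5.31]
```

Request:
{"fn": "servo_tool", "kwargs": {
  "steps": "0 0 -1 0.4 0.35 2 0;0 0 0 0 0 2 0;0 0 0 0 0 1.3 0;0 0 0 0 0 0 -1;0 0 0 0 0 0 -1;0 0 0 0 0 0 -1;0 0 0 0 0 0 -1;0 0 0 0 0 0 -1;0 0 0 0 0 0 -1",
  "newtons": 35
}}

```text
t: 7.25
ee_pos: [0.6071, -0.1762, 0.0966]
tool_rot: [0.095, 0.977, -0.022, 0.188]
wrist_force: [-0.7, 0.5, 1.7]
gripper_width: 0.0093
gripper_force: 35.0
```

Request:
{"fn": "servo_tool", "kwargs": {
  "steps": "0 0 0 0 0 -1 -1;0 0 0 0 0 -2 -1;0 0 0 0 0 -2 -1;0 0 0 0 0 -2 -1;0 7.3 0 0 0 0 -1;0 7.3 0 0 0 0 -1;0 7.2 0 0 0 0 -1;0 0 -6.2 0 0 0 -1;0 0 -6.2 0 0 0 -1;0 0 -6.2 0 0 0 -1;0 0 0 0 0 0 -1"
}}

```text
t: 8.35
ee_pos: [0.5812, -0.1707, 0.1614]
tool_rot: [-0.065, 0.998, -0.003, -0.001]
wrist_force: [-0.2, 0.5, -0.6]
gripper_width: 0.0091
gripper_force: 35.0
```

```bash
python3 - <<'E'
from h import *
go([.610,.058,.03],7.5)
f=grab_frame("side"); save(f,"s3.png",(220,80,300,200),2)
E
```

```text
now [ 0.5812 -0.1707  0.1614] psi 7.4 z turn -0.1
shift cm [-5.84 22.3  13.14]
```

View pics/s3.png

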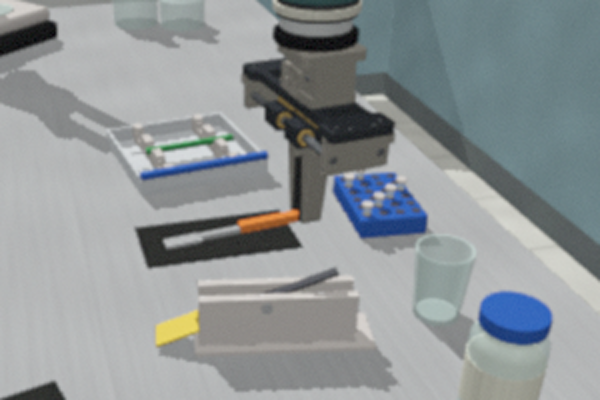

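The spatula is held level at (270,220) by its handle end and the stand is still tipped. I'll carry it over the mat and down.

Request:
{"fn": "servo_tool", "kwargs": {
  "steps": "0 0 0 -1 3.7 0.5 -1;0 0 0 -1 3.7 1.5 -1;0 0 0 -1 3.7 1.5 -1;0 0 0 -1 3.7 1.5 -1;0 0 0 -1 3.7 1.5 -1;0 0 0 -0.8 3.8 1.5 -1;0 0 0 0 0 3 -1;0 0 0 0 0 2.1 -1;0 0 0 0 0 0.6 -1;0 0 0 0 0 0.4 -1;0 0 0 0 0 0.2 -1;0 0 0 0 0 0 -1"
}}

```text
t: 9.6
ee_pos: [0.6095, 0.0568, 0.0189]
tool_rot: [-0.064, 0.998, -0.003, -0.002]
wrist_force: [-6.8, 0.8, 10.7]
gripper_width: 0.0093
gripper_force: 35.0
```

```bash
python3 - <<'E'
from h import *
c=grab_frame("side"); save(c,"s4.png",(220,120,200,140),3)
E
```

```text
(no output)
```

View pics/s4.png

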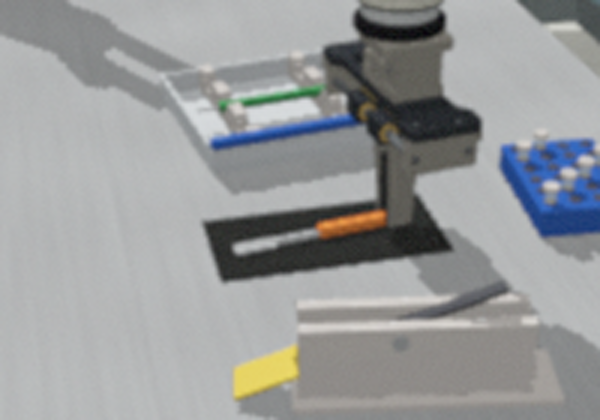

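The spatula is flat on the mat and touching (10 N), so I'll release it, rise and look.

Request:
{"fn": "servo_tool", "kwargs": {
  "steps": "0 0 0 0 0 0 -0.3;0 0 0 0 0 0 -0.3;0 0 0 0 0 0 -0.3;0 0 0 0 0 0 -0.3;0 0 0 0 0 -4 -0.3;0 0 0 0 0 -4 -0.3;0 0 0 2.7 0 0 0;0 0 0 2.7 0 0 0;0 0 0 0 0 0 0;0 0 0 0 0 0 0"
}}

```text
t: 10.65
ee_pos: [0.557, 0.0508, 0.0969]
tool_rot: [-0.064, 0.998, -0.003, -0.0]
wrist_force: [-0.0, -0.3, -0.4]
gripper_width: 0.0459
gripper_force: 0.0
```

```bash
python3 - <<'E'
from h import *
c=grab_frame("wrist"); save(c,"w5.png",s=1.25)
found("wrist",c,"spatula",.008,2,True)
hsv=cv2.cvtColor(c["frame"],cv2.COLOR_RGB2HSV); m=((hsv[...,0]<16)&(hsv[...,0]>5)&(hsv[...,1]>180)&(hsv[...,2]>100))
b=axis(m)[0]; print(m.sum(),b.round(1).tolist(),[at(c,*p,.012,True).round(4)[:2].tolist() for p in b])
t=grab_frame("top"); found("top",t,"spatula",.008,2)
a,R,e=psi();print(a,e)
E
```

```text
spatula 0.7 [308.  96.  18. 186.] C [0.54  0.048] box [[0.467, 0.032], [0.465, 0.045], [0.625, 0.067], [0.627, 0.051]]
1133 [[310.0, 187.0], [322.0, 187.0], [322.0, 280.0], [310.0, 280.0]] [[0.5391, 0.0435], [0.5379, 0.0531], [0.6226, 0.0647], [0.6241, 0.054]]
7.403244211880825 [0.55751584 0.05070443 0.0963914 ]
```

View pics/w5.png

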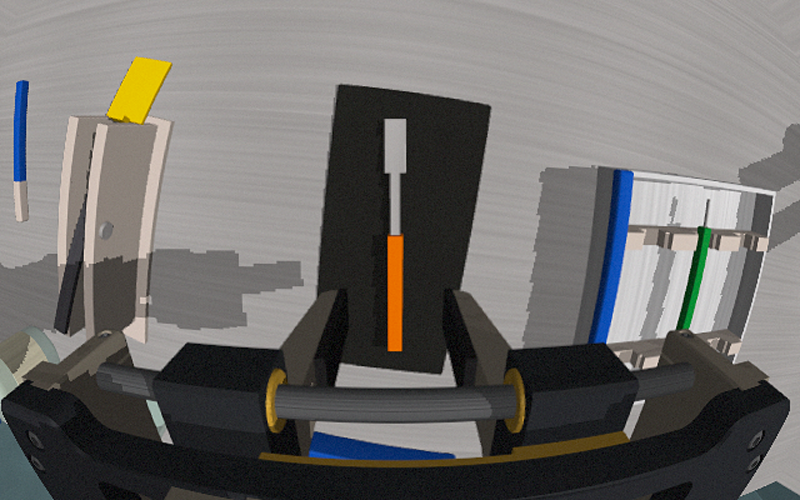

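The spatula lies flat on the mat in line with the tool, its handle running from (395,235) to (395,350). The TCP is already over the spot I want to grip. I'll take it up again and carry it to the tray.

Request:
{"fn": "servo_tool", "kwargs": {
  "steps": "0 0 0 0 0 4 0;0 0 0 0 0 2.8 -0.3;0 0 0 0 0 1 -0.3;0 0 0 0 0 0 -0.3;0 0 0 0 0 0 -1;0 0 0 0 0 0 -1;0 0 0 0 0 0 -1;0 0 0 0 0 0 -1;0 0 0 0 0 0 -1;0 0 0 0 0 -2 -1;0 0 0 0 0 -4 -1;0 0 0 0 0 -4.5 -1"
}}

```text
t: 12.05
ee_pos: [0.5553, 0.0505, 0.1235]
tool_rot: [-0.064, 0.998, -0.003, -0.003]
wrist_force: [1.0, 0.9, 0.5]
gripper_width: 0.0095
gripper_force: 35.0
```

Request:
{"fn": "servo_tool", "kwargs": {
  "steps": "0 0 0 -0.6 4.1 0 -1;0 0 0 -0.6 4.1 0 -1;0 0 0 -0.6 4.2 0 -1;0 0 0 -0.6 4.2 0 -1;0 0 0 -0.6 4.2 0 -1;0 0 0 -0.6 4.2 0 -1;0 0 0 -0.6 4.1 0 -1;0 0 0 0 0 0 -1;0 0 0 0 0 0 -1"
}}

```text
t: 12.95
ee_pos: [0.56, 0.3455, 0.121]
tool_rot: [-0.066, 0.998, -0.004, -0.001]
wrist_force: [0.9, -1.2, -1.4]
gripper_width: 0.0095
gripper_force: 35.0
```

```bash
python3 - <<'E'
from h import *
c=grab_frame("wrist"); save(c,"w6.png",s=1.25)
found("wrist",c,"probe",.027,1,True)
hsv=cv2.cvtColor(c["frame"],cv2.COLOR_RGB2HSV); H,S,V=[hsv[...,i] for i in range(3)]
m=((H<16)&(H>5)&(S>180)&(V>100)); b=axis(m)[0]; a,R,e=psi()
print("handle",m.sum(),[at(c,*p,e[2]-.006,True).round(4)[:2].tolist() for p in b])
m=((H>105)&(H<125)&(S>150)&(V>50)).astype(np.uint8); n,l,st,ce=cv2.connectedComponentsWithStats(m)
for i in range(1,n):
    if st[i,4]>200: bb=axis(l==i)[0]; print("blue",st[i],[at(c,*p,.036,True).round(4)[:2].tolist() for p in bb])
print(a,e,R[:,2].round(3)); go([.561,.3443,.05],7.5)
np.savez("f.npz",**{q:np.array(c[q]) for q in ("mtx","R","t")})
E
```

```text
probe 0.55 [252.  95.  11. 183.] C [0.549 0.293] box [[0.476, 0.277], [0.474, 0.287], [0.634, 0.308], [0.637, 0.296]]
handle 1390 [[0.5412, 0.3389], [0.54, 0.3477], [0.6004, 0.3564], [0.6018, 0.3463]]
blue [ 142   87   36  202 2596] [[0.473, 0.1775], [0.4711, 0.1972], [0.6598, 0.2203], [0.6677, 0.1979]]
blue [117 320  18  35 312] [[0.7293, 0.1312], [0.7184, 0.1508], [0.7773, 0.1511], [0.7914, 0.1297]]
7.294014188328715 [0.56105704 0.34279194 0.12139433] [-0.002 -0.008 -1.   ]
now [0.5611 0.3428 0.1214] psi 7.3 z turn -0.2
shift cm [-0.01  0.15  7.14]
```

View pics/w6.png

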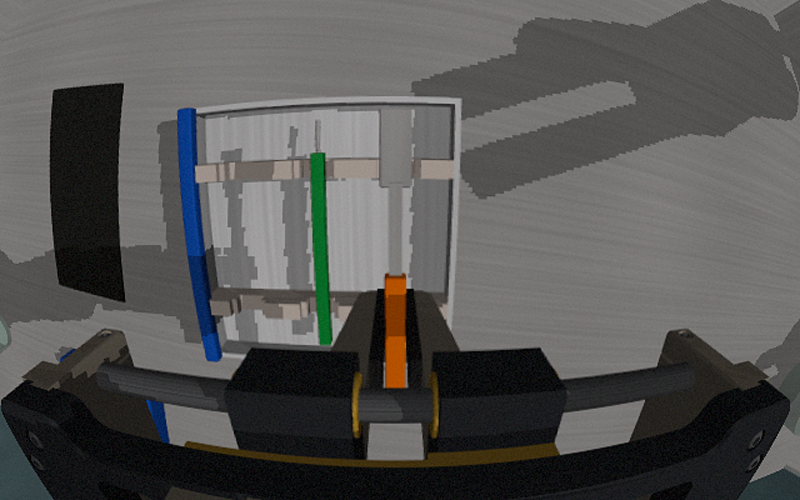

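The spatula is held above the third notch pair: its shank is at x≈395, the probe at x≈320 and the far wall at x≈460. I'll check the tray corners numerically.

```bash
python3 - <<'E'
from h import *
c=dict(np.load("f.npz"))
A=at(c,461/1.25,98/1.25,.026,True); B=at(c,179/1.25,109/1.25,.036,True); C=at(c,455/1.25,330/1.25,.026,True)
print(A,B,C,np.linalg.norm((A-B)[:2]))
print("yaw",np.degrees(np.arctan2(-(A-B)[0],(A-B)[1])))
M=(A+B)[:2]/2; v=(A-B)[:2]; v/=np.linalg.norm(v); u=np.array([v[1],-v[0]]); ctr=M+.097*u; print("centre",ctr,"slot3",ctr+.055*v,"slot1",ctr-.055*v)
E
```

```text
[0.44856143 0.37324144 0.026     ] [0.47236332 0.18419794 0.036     ] [0.60970458 0.39630562 0.026     ] 0.19053602376468956
yaw 7.176174562504889
centre [0.55670255 0.290837  ] slot3 [0.54983191 0.34540617] slot1 [0.56357318 0.23626782]
```

Request:
{"fn": "servo_tool", "kwargs": {
  "steps": "0 0 0 -0.2 0.1 2 -1;0 0 0 0 0 2.5 -1;0 0 0 0 0 1.5 -1;0 0 0 0 0 1 -1;0 0 0 0 0 0.8 -1;0 0 0 0 0 0.6 -1;0 0 0 0 0 0 -1"
}}

```text
t: 13.75
ee_pos: [0.5624, 0.3452, 0.0372]
tool_rot: [-0.064, 0.998, -0.003, -0.001]
wrist_force: [0.2, -0.6, 0.5]
gripper_width: 0.0095
gripper_force: 35.0
```

Request:
{"fn": "servo_tool", "kwargs": {
  "steps": "0 0 0 0 0 0.2 -1;0 0 0 0 0 0.2 -1;0 0 0 0 0 0 -1"
}}

```text
t: 14.05
ee_pos: [0.5627, 0.3457, 0.0339]
tool_rot: [-0.065, 0.998, -0.003, -0.001]
wrist_force: [-0.1, -0.3, -0.5]
gripper_width: 0.0094
gripper_force: 35.0
```

Request:
{"fn": "servo_tool", "kwargs": {
  "steps": "0 0 0 0 0 0.15 -1;0 0 0 0 0 0.1 -1;0 0 0 0 0 0 -1"
}}

```text
t: 14.35
ee_pos: [0.5628, 0.3456, 0.0337]
tool_rot: [-0.065, 0.998, -0.003, -0.001]
wrist_force: [-5.2, -2.3, 14.2]
gripper_width: 0.0096
gripper_force: 35.0
```

Contact came at the expected height, so I'll release with a small opening and lift.

Request:
{"fn": "servo_tool", "kwargs": {
  "steps": "0 0 0 0 0 0 -0.5;0 0 0 0 0 0 -0.5;0 0 0 0 0 0 -0.5;0 0 0 0 0 -1 -0.5;0 0 0 0 0 -3 -0.5;0 0 0 0 0 -4.5 -0.3;0 0 0 2 0 -4 0;0 0 0 2 0 0 0.2;0 0 0 0 0 0 0.2"
}}

```text
t: 15.25
ee_pos: [0.5215, 0.3419, 0.1582]
tool_rot: [-0.065, 0.998, -0.002, -0.001]
wrist_force: [-0.1, 0.3, -0.2]
gripper_width: 0.0528
gripper_force: 0.0
```

```bash
cat >> h.py <<'E'
S1=np.array([.563,.236]); CT=np.array([.5565,.290]); 
def inslot(p,k):
    a=np.radians(7.2); u=np.array([np.cos(a),np.sin(a)]); v=np.array([-u[1],u[0]]); d=np.array(p)[:2]-CT-k*.055*v; return np.round([d@u*1e3,d@v*1e3],1)
E
python3 - <<'E'
from h import *
c=grab_frame("wrist"); t=grab_frame("top")
found("wrist",c,"spatula",.026,1,True); found("wrist",c,"probe",.027,1,True); found("top",t,"spatula",.026,1); found("top",t,"probe",.027,1)
hsv=cv2.cvtColor(c["frame"],cv2.COLOR_RGB2HSV); H,S,V=[hsv[...,i] for i in range(3)]
m=((H<16)&(H>5)&(S>180)&(V>100)); b=axis(m)[0]
print("handle",[inslot(at(c,*p,.027,True),1).tolist() for p in b])
found("top",t,"forceps",.008,2);found("top",t,"pen",.01,2)
go([.48,-.416,.2],10.8)
E
```

```text
spatula 0.74 [310. 144.  13. 149.] C [0.544 0.344] box [[0.472, 0.328], [0.471, 0.341], [0.629, 0.363], [0.631, 0.347]]
probe 0.97 [261. 141.   9. 148.] C [0.548 0.292] box [[0.476, 0.277], [0.474, 0.288], [0.632, 0.307], [0.635, 0.295]]
spatula 0.67 [167. 143.  11.  69.] C [0.549 0.342] box [[0.627, 0.361], [0.629, 0.347], [0.472, 0.324], [0.47, 0.338]]
probe 0.83 [188. 144.   9.  57.] C [0.564 0.292] box [[0.632, 0.305], [0.633, 0.294], [0.498, 0.278], [0.497, 0.289]]
handle [[-5.4, -5.1], [-5.4, 3.8], [80.3, 4.6], [80.4, -5.2]]
forceps 0.53 [480. 170.  13.  51.] C [ 0.505 -0.416] box [[0.574, -0.394], [0.578, -0.412], [0.438, -0.438], [0.434, -0.419]]
pen 0.83 [441. 174.   5.  52.] C [ 0.499 -0.313] box [[0.565, -0.305], [0.566, -0.32], [0.434, -0.32], [0.434, -0.306]]
now [0.5234 0.3407 0.1554] psi 7.4 z turn -3.4
shift cm [ 18.44 -73.51  -4.46]
```

The spatula sits in slot 3 within a millimetre and the probe is unmoved. Next, the forceps.

Request:
{"fn": "servo_tool", "kwargs": {
  "steps": "0 0 -3.4 1 -4.6 -1 0.2;0 0 0 1 -4.6 -1 0.2;0 0 0 1 -4.6 -1 0.2;0 0 0 1 -4.6 -0.5 0.2;0 0 0 1 -4.6 0 0.2;0 0 0 1 -4.6 0 0.2;0 0 0 1 -4.6 0 0.2;0 0 0 1 -4.6 0 0.2;0 0 0 1 -4.6 0 0.2;0 0 0 1 -4.6 0 0.2;0 0 0 1 -4.6 0 0.2;0 0 0 1 -4.6 0 0.2"
}}

```text
t: 16.85
ee_pos: [0.5056, -0.2254, 0.1947]
tool_rot: [-0.094, 0.996, -0.003, -0.001]
wrist_force: [0.1, -0.2, 0.4]
gripper_width: 0.0551
gripper_force: 0.0
```

Request:
{"fn": "servo_tool", "kwargs": {
  "steps": "0 0 0 1 -4.6 0 0.2;0 0 0 1 -4.6 0 0.2;0 0 0 1 -4.6 0 0.2;0 0 0 1 -4.8 1 0.2;0 0 0 0 0 3 0.2;0 0 0 0 0 2 0.2;0 0 0 0 0 0 0.2;0 0 0 0 0 0 0.2"
}}

```text
t: 17.65
ee_pos: [0.5013, -0.4139, 0.1359]
tool_rot: [-0.094, 0.996, -0.003, -0.001]
wrist_force: [0.2, 0.5, -0.1]
gripper_width: 0.0553
gripper_force: 0.0
```

```bash
python3 - <<'E'
from h import *
c=grab_frame("wrist")
found("wrist",c,"forceps",.008,2,True); found("wrist",c,"pen",.01,1,True)
r=nets.outline_of("wrist","forceps")
g=cv2.cvtColor(c["frame"],cv2.COLOR_RGB2GRAY); m=(g<45)
if r:
    x,y,w,h=[int(q) for q in r[0]["rect"]]; k=np.zeros_like(m); k[max(0,y-6):y+h+6,max(0,x-6):x+w+6]=1
    ys,xs=np.nonzero(r[0]["mask"]); P=np.array([at(c,u,v,.009,True)[:2] for u,v in zip(xs,ys)])
    ce=P.mean(0); d=np.linalg.svd(P-ce,full_matrices=False)[2][0]; d*=np.sign(d[0]); q=(P-ce)@d; w_=(P-ce)@np.array([-d[1],d[0]])
    print("ang",np.degrees(np.arctan2(d[1],d[0])),"len",np.ptp(q),"mid",ce+d*(q.max()+q.min())/2, "widths",[(round(s,3),round(np.ptp(w_[abs(q-s)<.006]),4)) for s in np.linspace(q.min()+.01,q.max()-.01,7)])
a,R,e=psi(); print(a,e)
E
```

```text
forceps 0.71 [304. 125.  18. 146.] C [ 0.503 -0.417] box [[0.437, -0.439], [0.434, -0.425], [0.577, -0.393], [0.581, -0.409]]
pen 0.86 [398. 148.  42. 114.] C [ 0.49  -0.316] box [[0.55, -0.321], [0.433, -0.323], [0.433, -0.309], [0.552, -0.305]]
ang 10.855186417700367 len 0.1459551835635537 mid [ 0.50721534 -0.41641215] widths [(np.float64(-0.062), np.float64(0.0082)), (np.float64(-0.041), np.float64(0.0102)), (np.float64(-0.02), np.float64(0.0141)), (np.float64(0.001), np.float64(0.0143)), (np.float64(0.022), np.float64(0.0137)), (np.float64(0.043), np.float64(0.012)), (np.float64(0.064), np.float64(0.0102))]
10.834525056101612 [ 0.50217967 -0.41402896  0.13751372]
```

Request:
{"fn": "servo_tool", "kwargs": {
  "steps": "0 0 0 -0.4 -0.3 2 0.2;0 0 0 0 0 4 0;0 0 0 0 0 4 -0.2;0 0 0 0 0 1.5 -0.3;0 0 0 0 0 0.6 -0.3;0 0 0 0 0 0 -0.3;0 0 0 0 0 0 -1;0 0 0 0 0 0 -1;0 0 0 0 0 0 -1;0 0 0 0 0 0 -1;0 0 0 0 0 0 -1"
}}

```text
t: 18.95
ee_pos: [0.5065, -0.4173, 0.0165]
tool_rot: [-0.094, 0.996, -0.004, -0.0]
wrist_force: [-0.5, 0.7, 6.2]
gripper_width: 0.0143
gripper_force: 35.0
```

Request:
{"fn": "servo_tool", "kwargs": {
  "steps": "0 0 0 0 0 -2 -1;0 0 0 0 0 -4 -1;0 0 0 0 0 -4.5 -1;0 0 0 0 0 -4.5 -1;0 0 0 0 0 -3 -1;0 0 0 0 0 0 -1"
}}

```text
t: 19.55
ee_pos: [0.5079, -0.4177, 0.2006]
tool_rot: [-0.094, 0.996, -0.006, 0.003]
wrist_force: [0.3, -1.2, -0.9]
gripper_width: 0.0141
gripper_force: 35.0
```

```bash
python3 - <<'E'
from h import *
c=grab_frame("wrist"); found("wrist",c,"forceps",monitor.get_obs()["ee_pos"][2]-.006,1,True)
go([*S1,.13],7.2)
E
```

```text
forceps 0.71 [302. 124.  29. 221.] C [ 0.499 -0.419] box [[0.439, -0.438], [0.436, -0.424], [0.581, -0.394], [0.584, -0.412]]
now [ 0.5061 -0.4155  0.1956] psi 10.8 z turn 3.6
shift cm [-13.82  63.92   6.56]
```

Request:
{"fn": "servo_tool", "kwargs": {
  "steps": "0 0 3.6 -1 4.5 0 -1;0 0 0 -1 4.6 0 -1;0 0 0 -1 4.6 0 -1;0 0 0 -1 4.6 0 -1;0 0 0 -1 4.6 0 -1;0 0 0 -1 4.6 0 -1;0 0 0 -1 4.6 0 -1;0 0 0 -1 4.6 0 -1;0 0 0 -1 4.6 0 -1;0 0 0 -1 4.6 0 -1;0 0 0 -1 4.6 0 -1;0 0 0 -1 4.6 0 -1"
}}

```text
t: 20.85
ee_pos: [0.5517, 0.148, 0.1896]
tool_rot: [-0.063, 0.998, -0.004, -0.002]
wrist_force: [1.4, -0.3, 0.5]
gripper_width: 0.0143
gripper_force: 35.0
```

Request:
{"fn": "servo_tool", "kwargs": {
  "steps": "0 0 0 -0.9 4.5 0 -1;0 0 0 -0.9 4.3 1 -1;0 0 0 0 0 3 -1;0 0 0 0 0 3 -1;0 0 0 0 0 1 -1;0 0 0 0 0 0 -1;0 0 0 0 0 0 -1"
}}

```text
t: 21.55
ee_pos: [0.5601, 0.2349, 0.1112]
tool_rot: [-0.062, 0.998, -0.003, -0.001]
wrist_force: [-0.3, 0.1, 0.5]
gripper_width: 0.0139
gripper_force: 35.0
```

```bash
python3 - <<'E'
from h import *
c=grab_frame("wrist"); a,R,e=psi(); z=e[2]-.007
for r in nets.outline_of("wrist","forceps")[:1]:
    ys,xs=np.nonzero(r["mask"]); P=np.array([inslot(at(c,u,v,z,True),-1) for u,v in zip(xs,ys)])
    for lo in range(-80,80,20):
        q=P[(P[:,0]>=lo)&(P[:,0]<lo+20)]
        if len(q): print(lo+10,q[:,1].min(),q[:,1].max())
    print(r["rect"],P.min(0),P.max(0))
print("tcp in slot",inslot(e,-1)); found("wrist",c,"probe",.027,1,True); go([*S1,.0345],7.2)
E
```

```text
-70 -4.0 4.5
-50 -5.7 5.6
-30 -7.1 7.4
-10 -7.3 7.6
10 -7.1 8.0
30 -6.1 6.5
70 -3.2 3.6
[301.3, 120.4, 27.7, 224.2] [-76.4  -7.3] [69.7  8. ]
tcp in slot [-2.8  0.1]
probe 0.93 [378. 116.  13. 166.] C [0.542 0.289] box [[0.62, 0.294], [0.476, 0.277], [0.475, 0.288], [0.62, 0.307]]
now [0.5607 0.2354 0.1123] psi 7.2 z turn -0.0
shift cm [-0.24  0.03  7.78]
```

Forceps are centred over slot 1 (3 mm back along it), so I'll lower them.

Request:
{"fn": "servo_tool", "kwargs": {
  "steps": "0 0 0 -0.3 0 2 -1;0 0 0 0 0 2.5 -1;0 0 0 0 0 1.5 -1;0 0 0 0 0 0.8 -1;0 0 0 0 0 0.5 -1;0 0 0 0 0 0.3 -1;0 0 0 0 0 0 -1"
}}

```text
t: 22.4
ee_pos: [0.5629, 0.2353, 0.0351]
tool_rot: [-0.063, 0.998, -0.003, -0.001]
wrist_force: [-0.0, -0.5, -0.8]
gripper_width: 0.0143
gripper_force: 35.0
```

Request:
{"fn": "servo_tool", "kwargs": {
  "steps": "0 0 0 0 0 0.15 -1;0 0 0 0 0 0.1 -1;0 0 0 0 0 0 -1"
}}

```text
t: 22.7
ee_pos: [0.5633, 0.2354, 0.0344]
tool_rot: [-0.063, 0.998, -0.003, -0.0]
wrist_force: [-3.2, -1.2, 10.5]
gripper_width: 0.0146
gripper_force: 35.0
```

Request:
{"fn": "servo_tool", "kwargs": {
  "steps": "0 0 0 0 0 0 -0.45;0 0 0 0 0 0 -0.45;0 0 0 0 0 0 -0.45;0 0 0 0 0 -1 -0.45;0 0 0 0 0 -3 -0.45;0 0 0 0 0 -4.5 -0.4;0 0 0 2 0 -4.5 0;0 0 0 2 0 -1 0;0 0 0 0 0 0 0;0 0 0 0 0 0 0"
}}

```text
t: 23.7
ee_pos: [0.5232, 0.2313, 0.1729]
tool_rot: [-0.063, 0.998, -0.003, -0.0]
wrist_force: [0.3, -0.5, -0.3]
gripper_width: 0.0456
gripper_force: 0.0
```

```bash
python3 - <<'E'
from h import *
c=grab_frame("wrist"); t=grab_frame("top"); s=grab_frame("side")
for cam,f,w in (("wrist",c,True),("top",t,False),("side",s,False)):
  for n,k,z in (("forceps",-1,.027),("probe",0,.027),("spatula",1,.025)):
    for r in nets.outline_of(cam,n)[:1]:
        ys,xs=np.nonzero(r["mask"]); P=np.array([inslot(at(f,u,v,z,w),k) for u,v in zip(xs,ys)])
        d=np.linalg.svd(P-P.mean(0),full_matrices=False)[2][0]; print(cam,n,round(r["p"],2),"x",P[:,0].min(),P[:,0].max(),"y mid",P.mean(0).round(1),"ang",np.degrees(np.arctan(d[1]/d[0])).round(1))
  found(cam,f,"pen",.01,1,w)
print(monitor.get_obs()["ee_pos"],monitor.get_obs()["wrist_force"])
E
```

```text
wrist forceps 0.86 x -70.7 72.3 y mid [ 0.2 -0. ] ang 0.4
wrist probe 0.96 x -81.3 4.5 y mid [-31.5   1.7] ang -1.0
wrist spatula 0.77 x -79.3 64.3 y mid [-14.1  -1.6] ang 0.8
top forceps 0.41 x -71.7 71.4 y mid [-2.8 -0.6] ang 0.8
top probe 0.22 x 123.5 241.2 y mid [ 181.8 -255.5] ang 76.9
top spatula 0.48 x -80.0 -37.8 y mid [-61.5  -2.2] ang -1.1
pen 0.73 [442. 173.   5.  55.] C [ 0.501 -0.313] box [[0.565, -0.305], [0.566, -0.319], [0.437, -0.32], [0.436, -0.306]]
side forceps 0.53 x -33.4 46.6 y mid [13.8 -0.8] ang -0.3
side probe 0.66 x -59.0 73.9 y mid [ 8.  -4.2] ang 1.5
side spatula 0.52 x -75.7 75.4 y mid [13.8 -3.7] ang 4.6
pen 0.8 [317. 289.  72.  18.] C [ 0.498 -0.316] box [[0.433, -0.306], [0.57, -0.301], [0.565, -0.325], [0.431, -0.329]]
[0.52311489 0.23102715 0.17243312] [ 0.61496895 -0.20992365  0.28680824]
```

All three instruments are in their notches (wrist view, unobstructed), and the robot is clear of everything.

```bash
python3 -c "
from bench import job; print(job.sign_off())"
```

```text
the job is handed in; nothing more can be done
None
```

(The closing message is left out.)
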